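# Lock the loudspeaker turntable with its shot bolt

### The arm

A 6-joint arm with a two-finger parallel gripper is mounted at the origin on the work surface. World frame = base frame: x ahead of the robot, y to its left, z up, the work surface at z = 0. Lengths are in m, angles in degrees, forces in N, time in s.
With the tool pointing down it reaches from about 0.3 to 0.75 m from the base axis. Payload 8.5 kg.
Tool frame: the origin (TCP) lies on the centre line of the jaws, within the pads' length; the fingertips stand 19 mm ahead of it and the grasp point (between the pads) is the TCP; z points along the fingers, x is the direction in which the jaws open and shut, and the axes are right-handed (so a half turn about z gives the same grasp; the last joint's range is limited). The gripper opens to 85 mm and grips with 20 to 120 N. Pads are 22 mm wide; open, the fingers measure 114 mm over their backs; the gripper's body (76 mm by 85 mm) begins 54 mm behind the grasp point. The pads swing forward as they close: fully open they stand 13 mm farther back than shut.
Start: joints at [56.362, 21.807, 74.336, -0, 83.858, -12.336], TCP at [0.2, 0.512, 0.25] pointing down, gripper open.
Joint ranges: [-178.18, 178.18], [-50.72, 133.34], [12.68, 142.11], [-81.47, 261.47], [9.98, 163.14], [-165.26, 165.26]. Speed limits (degrees/s): [136.94, 136.94, 180, 180, 180, 180].

### API

Orientations are given as a 3x3 rotation matrix whose columns are the frame's x, y, z axes.
In Python, from rig import env, cams, order gives the robot as it stands.
- The arm moves only by the tool step_arm, never from a script. Its argument "steps" is a list of rows, each an object with "xyz": the shift along the tool's x, y, z normalised to -1 to 1, where 1 is 0.04 m, a list of three; "turn": the turn, a rotation vector about the tool's x, y, z normalised to -1 to 1, where 1 is 0.08 rad, a list of three; "gripper": the gripper command: -1 is shut, 1 is fully open, values between are in proportion. A call has 1 to 20 rows; each row shifts and turns the commanded pose from where the row before left it, along the tool's axes as they then stand; what a row does not reach is not made up. A row lasts 1/12 s, in which the tool goes at most 41.7 mm and 7.16 degrees, less where a joint would pass 70% of its speed; a pose out of reach is approached as far as the arm can. A call with a number of a shift or a turn outside -1 to 1 is refused whole. A call with a gripper value outside its range is refused whole. The fingers move at their own pace and stop on an object; "squeeze" is the grip in N (left out, the last holds). Time passes only in rows, so rows that do not move let the fingers close. It gives the time, the measured TCP pose, the force and the opening at its end, in the units of the state.
- env.observe(): the state, without advancing time (a new reading comes with each control period).
- cams.get_image(name): name is "scene" or "top" or "wrist"; returns (picture, depth): 420x560x3 uint8, red, green, blue; 420x560 float32, m along the optical axis (not along the pixel's ray), 0 where there is no reading.
- cams.camera_info(name): a dict with "fx", "fy", "cx", "cy" (pixels), "extrinsics" (4x4, takes a point from camera to world coordinates). Camera axes: x right, y down, z forward; pixel columns grow to the right and rows downward; lengths in m; the calibration is good to about 2 mm. A picture is of the moment at which its call begins: read the wrist's pose just before it. camera_info takes no time and is no camera call; for the wrist camera it gives the pose at the moment of the call.
- order.close_job(): hands the job in, once; it reports no verdict.
The state is a dict: "time_s": time; "q": joint angles; "qvel": joint speeds; "joint_efforts": joint torques, N m; "position": TCP position; "tool_rot": TCP orientation; "ft_force": force on the tool from outside, world axes, zero at the start; "wrist_torque": the same for the moment, N m; "grip_width": finger opening in m.
Only numpy, scipy, OpenCV 4.12 (cv2) and the standard library are available. Lean on these libraries where they do the work, as an engineer would, in place of code of your own. Each camera call takes 0.05 s, during which the arm holds its last target. There are 200 camera calls.

### The job

Lock the loudspeaker assembly turntable: with the fingertips push the disc round by its upright hand pegs until the slot in its rim faces the lock bolt, then push the bolt's upright thumb tab fully home, so that the bolt's nose sits in the slot. Push without forcing and lift nothing: the loudspeaker driver stays in its nest on the disc, and the spare driver, the screwdriver and the screw tray stay where they are.

Things in the scene. Friction and masses are not known exactly. Their poses are not given: they have to be found in the camera images.
- fixture: Dark steel base plate of the turntable, 240 x 320 x 12 mm, fixed to the bench. Origin on the disc's turning axis at bench height; it does not turn with the disc. Its y axis points from the bolt to the disc's centre: the direction in which the bolt is pushed home. The plate reaches 120 mm from the axis on three sides and 200 mm on the bolt's side.
- axis (a point): Point on the upright turning axis at the height of the disc's top, 38 mm above the bench; axes as the base plate's, not turning. The disc is bare aluminium, 220 mm across, 12 mm thick. A black ring (120 mm across, 9 mm high) in its middle is the driver's nest.
- slot (a point): Middle of the mouth of the one radial slot in the disc's rim, 110 mm from the axis, at the disc's top. It turns with the disc. The slot is 20 mm wide, 30 mm deep, with a mouth flared to 32 mm.
- bolt_line (a point): Fixed point on the bolt's centre line, 110 mm from the axis, at the height of the disc's top: where the middle of the slot's mouth must come for the bolt to enter.
- turntable (a joint): Angle of the disc in rad, growing anticlockwise seen from above; at 0 (and at 6.283) the slot faces the bolt squarely. It turns both ways past a full turn (stops at -9 and +9) with a steady bearing drag of 0.22 N m (about 2.5 N at a peg) and stays where it is left.
- peg_a (a point): Centre of the top of one upright hand peg: a black cylinder, 20 mm in diameter, standing 50 mm above the disc (top 88 mm above the bench), 90 mm from the axis, a quarter turn anticlockwise from the slot (seen from above).
- peg_b (a point): Centre of the top of the other hand peg, the same, a quarter turn clockwise from the slot.
- bolt (a joint): Travel of the lock bolt in m: 0 drawn back, 0.034 home against its stop; it starts within 4 mm of 0. It slides level towards the axis with about 2.5 N of drag and stays where it is left. Off the slot its nose meets the disc's rim and goes no further; the round nose and flared mouth centre the disc if the slot is up to about 8 mm off.
- tab (a point): Middle of the upper edge of the outer face of the bolt's thumb tab (the face turned away from the disc, to be pushed): an upright steel plate, 34 mm wide, 6 mm thick, its top 75 mm and its lower edge 27 mm above the bench; 211 mm from the axis when the bolt is drawn back. It moves with the bolt.
- nose (a point): Top of the tip of the bolt's half-round nose, 118 mm from the axis when drawn back, 84 mm when home. The bolt is a steel bar, 16 mm wide and 10 mm thick, in a grey guide block 46 mm wide, its top 46 mm above the bench, reaching from 126 to 166 mm from the axis.
- driver_mid (a point): Middle of the loudspeaker driver that lies loose, face down, in the nest on the disc: 104 mm across at the flange, 49 mm high, its magnet upwards (top 87 mm above the bench). It turns with the disc; leave it there.
- spare_mid (a point): Middle of the spare driver, the same kind, loose on the bench beside the base plate: leave it.
- screwdriver: A loose screwdriver lying on the bench: leave it.
- screw_tray: A small open grey tray with screws (75 x 110 x 32 mm), loose on the bench: leave it.
There are look-alikes about, which are no part of the job. What is shaped like the part that bears driver_mid but red is not meant.

How it is judged (in metres and radians):
On the way, in this order (a step that is already met when the one before it is completed fails the run):
1. the slot is turned to within 12 mm of the bolt's line while the bolt is still out of it (distance between slot and bolt_line below 0.012 m and value of joint bolt below 0.014 m), for 0.1 s.
2. the bolt is pushed home in the slot (value of joint bolt above 0.03 m and distance between slot and bolt_line below 0.006 m), for 0.2 s.
At the end, for the whole second after the job is handed in: The bolt is home (at least 30 of its 34 mm) with its nose in the disc's slot (slot mouth within 6 mm of the bolt's line), and the driver still lies in its nest (within 6 mm of the axis, not raised by more than 6 mm) (all of step 2 and z of driver_mid in the frame of axis below 0.031 m and horizontal distance between driver_mid and axis below 0.006 m); the robot touches nothing.
It fails at once if the driver is lifted or pushed out of its nest (z of driver_mid in the frame of axis above 0.037 m or horizontal distance between driver_mid and axis above 0.01 m).
It fails at once if the spare driver, the screwdriver or the screw tray is moved by more than 25 mm (distance of any of spare_mid, screwdriver, screw_tray from where it was at the start of the episode above 0.025 m).
It fails at once if the bolt, a peg or the disc is forced: the fingers load it with more than 70 N (contact force between the fingers and bolt above 70 N or contact force between the fingers and turntable above 70 N).
It also fails if it takes over 51 s, if anything falls off the work surface, if the arm or the gripper's body presses on something with over 40 N, if the wrist force passes 120 N, or if a joint passes its speed limit or range.

## Working session

There is one attempt and no reset: what is moved stays moved. The work goes in short steps, Python scripts to look and compute and a tool call to move; the robot and the scene stay as the last step left them, time stands still between calls to the robot, and variables do not carry over. Pictures are saved under pics/ and viewed, about 8 in all and at most 12, crops included, and the job is handed in when it is done.

Besides the shell and the picture viewer there is one more tool, called after "Emit:" as name([rows], argument=value, ...), one row to a line, values as JSON. step_arm: Moves the arm, as the interface text tells. Scaled input: -1 to 1 covers 0.04 m each way for a shift and 0.08 rad each way for a turn. Its arguments: {"type":"object","properties":{"steps":{"type":"array"},"squeeze":{"type":"number"}},"required":["steps"]}

```bash
mkdir -p pics
cat > h.py <<'E'
import numpy as np, cv2
from rig import env, cams, order
def shot(n,f):
    i=cams.camera_info(n); im,d=cams.get_image(n)
    cv2.imwrite('pics/'+f+'.png',im[:,:,::-1]); np.savez('pics/'+f+'.npz',im=im,d=d,E=i['extrinsics'],K=[i['fx'],i['fy'],i['cx'],i['cy']])
def pts(f):
    z=np.load('pics/'+f+'.npz'); d=z['d']; fx,fy,cx,cy=z['K']; v,u=np.mgrid[:d.shape[0],:d.shape[1]]
    P=np.stack([(u-cx)/fx*d,(v-cy)/fy*d,d],-1)@z['E'][:3,:3].T+z['E'][:3,3]; P[d==0]=np.nan
    return z['im'],P
E
python3 - <<'E'
from h import *
shot('top','top0'); shot('scene','scene0')
s=env.observe(); print(s['time_s'],s['position'],s['tool_rot'],s['ft_force'],s['grip_width'])
for f in('top0','scene0'):
    z=np.load(f'pics/{f}.npz');print(z['E'].round(3),z['K'])
E
```

```text
0.1 [0.19968718 0.51223516 0.24980269] [[ 3.63299450e-01  9.31672169e-01 -6.92938504e-04]
 [ 9.31671625e-01 -3.63300012e-01 -1.04102732e-03]
 [-1.22164075e-03 -2.67386489e-04 -9.99999218e-01]] [ 0.41336932  0.50291593 -0.80531698] 0.08543498619968785
[[-0.027 -0.991  0.128  0.44 ]
 [-1.     0.025 -0.018  0.114]
 [ 0.015 -0.128 -0.992  1.057]
 [ 0.     0.     0.     1.   ]] [546.81680458 546.81680458 276.4564814  213.28526949]
[[-0.241  0.764 -0.598  1.2  ]
 [ 0.971  0.183 -0.157  0.262]
 [-0.01  -0.618 -0.786  0.895]
 [ 0.     0.     0.     1.   ]] [488.15742095 488.15742095 287.64347165 201.29057232]
```

View pics/top0.png

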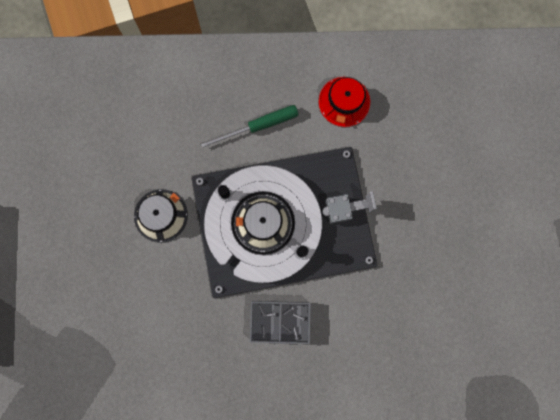

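View pics/scene0.png

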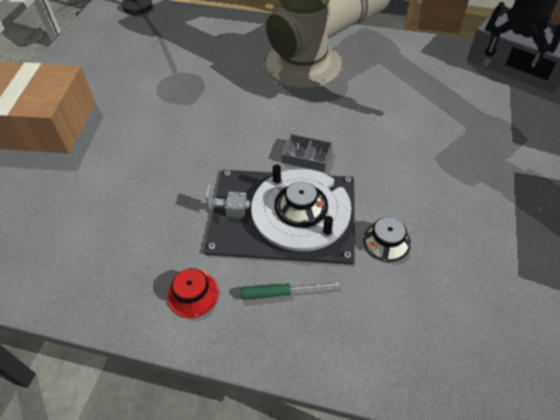

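Top view: the disc is centred near (263,222), with pegs at (224,191) and (302,251), the slot at (233,263), the guide block at (339,207) and the tab at (373,202). The tray lies at (281,322), the spare at (160,214) and the screwdriver at (255,125). The scene view agrees. Next I measure them in 3D.

Run:
```python
from h import *
from scipy.optimize import least_squares
for f in('top0','scene0'):
    im,P=pts(f); x,y,z=P[...,0],P[...,1],P[...,2]
    g=im.astype(int); R=(abs(x-.41)<.25)&(abs(y-.12)<.3)
    # disc top: bright, z~.038
    m=R&(abs(z-.038)<.006)&(g.min(-1)>140)
    m=cv2.morphologyEx(m.astype('u1'),cv2.MORPH_OPEN,np.ones((3,3)))
    n,L,S,_=cv2.connectedComponentsWithStats(m); k=1+S[1:,4].argmax(); m=L==k
    c=cv2.findContours(m.astype('u1'),cv2.RETR_EXTERNAL,cv2.CHAIN_APPROX_NONE)[0][0][:,0]
    q=P[c[:,1],c[:,0],:2]
    r=least_squares(lambda p:np.hypot(*(q-p[:2]).T)-.109,q.mean(0),loss='soft_l1',f_scale=.001)
    C=r.x[:2]; print(f,'disc',C,'z',np.nanmedian(z[m]))
    rr=np.hypot(x-C[0],y-C[1]); th=np.degrees(np.arctan2(y-C[1],x-C[0]))
    # slot: non disc at radius 85..105
    s=R&(rr>.088)&(rr<.104)&(z<.033); print(' slot',np.nanmedian(th[s]),s.sum(),np.percentile(th[s],[5,95]) if s.any() else 0)
    # pegs and tall things
    for lo,hi,a,b,nm in((.078,.095,.076,.104,'peg'),(.05,.085,.17,.23,'tab'),(.04,.05,.122,.17,'guide'),(.08,.095,0,.05,'magnet')):
        s=(R&(z>lo)&(z<hi)&(rr>a)&(rr<b)).astype('u1')
        n,L,S,_=cv2.connectedComponentsWithStats(s)
        for i in range(1,n):
            if S[i,4]>5:
                w=P[L==i]; print(' ',nm,S[i,4],w.mean(0).round(4),'r',np.hypot(*(w.mean(0)[:2]-C)).round(4),'th',np.degrees(np.arctan2(*(w.mean(0)[:2]-C)[::-1])).round(1),w.min(0).round(3),w.max(0).round(3))
    # objects
    s=(R&(z>.012)&(rr>.13)).astype('u1'); n,L,S,_=cv2.connectedComponentsWithStats(s)
    for i in range(1,n):
        if S[i,4]>60: w=P[L==i]; print('  obj',S[i,4],w.min(0).round(3),w.max(0).round(3),g[L==i].mean(0).round())
    # base plate dark
    s=R&(abs(z-.012)<.005)&(g.max(-1)<75); w=P[s][:,:2].astype('f4'); print(' plate',cv2.minAreaRect(w))
```

```text
top0 disc [0.56312561 0.11164642] z 0.03820225112360276
 slot -27.66815056175491 194 [-82.70055357 156.89766676]
  peg 99 [0.6093 0.1914 0.0878] r 0.0921 th 59.9 [0.6   0.182 0.079] [0.619 0.2   0.092]
  peg 97 [0.4965 0.0522 0.0878] r 0.0893 th -138.3 [0.487 0.042 0.08 ] [0.505 0.062 0.093]
  tab 111 [ 0.5856 -0.079   0.0692] r 0.192 th -83.3 [ 0.57  -0.086  0.05 ] [ 0.603 -0.074  0.081]
  tab 7 [0.6008 0.3307 0.052 ] r 0.2222 th 80.2 [0.598 0.326 0.05 ] [0.604 0.334 0.054]
  tab 6 [0.602  0.317  0.0508] r 0.209 th 79.3 [0.6   0.313 0.05 ] [0.604 0.32  0.052]
  tab 15 [0.5892 0.3337 0.0514] r 0.2236 th 83.3 [0.584 0.328 0.05 ] [0.595 0.341 0.056]
  tab 7 [0.5946 0.3191 0.0504] r 0.2098 th 81.4 [0.593 0.317 0.05 ] [0.596 0.322 0.051]
  tab 34 [0.5855 0.2992 0.0511] r 0.1889 th 83.2 [0.575 0.292 0.05 ] [0.594 0.308 0.054]
  tab 11 [0.587  0.3126 0.051 ] r 0.2023 th 83.2 [0.583 0.309 0.05 ] [0.592 0.317 0.052]
  tab 52 [0.5697 0.3323 0.0512] r 0.2208 th 88.3 [0.557 0.322 0.05 ] [0.58  0.341 0.053]
  tab 28 [0.5687 0.3098 0.0513] r 0.1983 th 88.4 [0.557 0.303 0.05 ] [0.578 0.319 0.054]

[... 1582 characters left out ...]
 -0.0206  0.0456] r 0.1456 th -79.9 [ 0.552 -0.044  0.04 ] [0.604 0.001 0.05 ]
  guide 33 [0.5761 0.2882 0.0451] r 0.1669 th 82.6 [0.559 0.285 0.04 ] [0.592 0.292 0.05 ]
  magnet 681 [0.5583 0.1233 0.0857] r 0.0037 th 8.7 [0.521 0.087 0.08 ] [0.591 0.159 0.09 ]
  obj 699 [0.329 0.038 0.012] [0.413 0.153 0.036] [69. 71. 74.]
  obj 1347 [ 0.455 -0.085  0.012] [0.66  0.022 0.077] [86. 89. 92.]
  obj 76 [0.421 0.183 0.012] [0.458 0.22  0.02 ] [78. 80. 83.]
  obj 1195 [0.542 0.276 0.012] [0.624 0.365 0.053] [123. 123. 121.]
  obj 94 [0.595 0.222 0.012] [0.65  0.252 0.02 ] [75. 78. 80.]
 plate ((0.4949292540550232, 0.13735058903694153), (0.45701858401298523, 0.3300948143005371), 89.99984741210938)
```

```bash
cat >> h.py <<'E'
A=np.array([.555,.1225]); B=9.6
def u(d): return np.array([np.cos(np.radians(d)),np.sin(np.radians(d))])
def hd(): 
    R=env.observe()['tool_rot']; return np.degrees(np.arctan2(R[1][0],R[0][0]))
def tool(h): return A-.090*u(h)-.021*u(h-90)   # TCP when pushing peg_b with tool heading h (h=B at lock)
def togo(xyz,h=None):
    "remaining shift in tool axes, units of .04 m"
    s=env.observe(); R=np.array(s['tool_rot']); p=np.array(s['position'])
    return (R.T@(np.array(xyz)-p)/.04).round(3)
E
python3 - <<'E'
from h import *
h=-138; t=tool(h); print(t, togo([*t,.25]), 'turn units',(hd()-h)/np.degrees(.08))
# constant twist per -0.5 turn unit
d=np.degrees(.04); R=lambda h:np.array([u(h),u(h-90)])
print((R(h)@(tool(h+d)-tool(h)))/.04, (R(30)@(tool(30+d)-tool(30)))/.04, (B-h)/d)
E
```

```text
[0.63593478 0.16711571] [-4.0760e+00  1.3296e+01 -4.0000e-03] turn units 45.09429397133795
[-0.01919464  0.09039595] [-0.01919464  0.09039595] 64.40264939859075
```

Emit:
step_arm([
  {"xyz":[-0.255,0.831,0],"turn":[0,0,0],"gripper":-1},
  {"xyz":[-0.255,0.831,0],"turn":[0,0,0],"gripper":-1},
  {"xyz":[-0.255,0.831,0],"turn":[0,0,0],"gripper":-1},
  {"xyz":[-0.255,0.831,0],"turn":[0,0,0],"gripper":-1},
  {"xyz":[-0.255,0.831,0],"turn":[0,0,0],"gripper":-1},
  {"xyz":[-0.255,0.831,0],"turn":[0,0,0],"gripper":-1},
  {"xyz":[-0.255,0.831,0],"turn":[0,0,0],"gripper":-1},
  {"xyz":[-0.255,0.831,0],"turn":[0,0,0],"gripper":-1},
  {"xyz":[-0.255,0.831,0],"turn":[0,0,0],"gripper":-1},
  {"xyz":[-0.255,0.831,0],"turn":[0,0,0],"gripper":-1},
  {"xyz":[-0.255,0.831,0],"turn":[0,0,0],"gripper":-1},
  {"xyz":[-0.255,0.831,0],"turn":[0,0,0],"gripper":-1},
  {"xyz":[-0.255,0.831,0],"turn":[0,0,0],"gripper":-1},
  {"xyz":[-0.255,0.831,0],"turn":[0,0,0],"gripper":-1},
  {"xyz":[-0.255,0.831,0],"turn":[0,0,0],"gripper":-1},
  {"xyz":[-0.255,0.831,0],"turn":[0,0,0],"gripper":-1},
], squeeze=40)

```text
time_s: 1.43
position: [0.637, 0.1658, 0.2499]
tool_rot: [[0.363, 0.932, -0.001], [0.932, -0.363, -0.0], [-0.0, -0.001, -1.0]]
ft_force: [-0.1, 0.5, -0.1]
grip_width: 0.0001
```

Emit:
step_arm([
  {"xyz":[0,0,0],"turn":[0,0,1],"gripper":-1},
  {"xyz":[0,0,0],"turn":[0,0,1],"gripper":-1},
  {"xyz":[0,0,0],"turn":[0,0,1],"gripper":-1},
  {"xyz":[0,0,0],"turn":[0,0,1],"gripper":-1},
  {"xyz":[0,0,0],"turn":[0,0,1],"gripper":-1},
  {"xyz":[0,0,0],"turn":[0,0,1],"gripper":-1},
  {"xyz":[0,0,0],"turn":[0,0,1],"gripper":-1},
  {"xyz":[0,0,0],"turn":[0,0,1],"gripper":-1},
  {"xyz":[0,0,0],"turn":[0,0,1],"gripper":-1},
  {"xyz":[0,0,0],"turn":[0,0,1],"gripper":-1},
  {"xyz":[0,0,0],"turn":[0,0,1],"gripper":-1},
  {"xyz":[0,0,0],"turn":[0,0,1],"gripper":-1},
  {"xyz":[0,0,0],"turn":[0,0,1],"gripper":-1},
  {"xyz":[0,0,0],"turn":[0,0,1],"gripper":-1},
  {"xyz":[0,0,0],"turn":[0,0,1],"gripper":-1},
  {"xyz":[0,0,0],"turn":[0,0,1],"gripper":-1},
  {"xyz":[0,0,0],"turn":[0,0,1],"gripper":-1},
  {"xyz":[0,0,0],"turn":[0,0,1],"gripper":-1},
  {"xyz":[0,0,0],"turn":[0,0,1],"gripper":-1},
  {"xyz":[0,0,0],"turn":[0,0,1],"gripper":-1},
])

```text
time_s: 3.1
position: [0.6359, 0.1671, 0.2497]
tool_rot: [[0.919, -0.394, -0.001], [-0.394, -0.919, -0.0], [-0.001, 0.001, -1.0]]
ft_force: [-1.1, -0.4, -0.9]
grip_width: 0.0001
```

Emit:
step_arm([
  {"xyz":[0,0,0],"turn":[0,0,1],"gripper":-1},
  {"xyz":[0,0,0],"turn":[0,0,1],"gripper":-1},
  {"xyz":[0,0,0],"turn":[0,0,1],"gripper":-1},
  {"xyz":[0,0,0],"turn":[0,0,1],"gripper":-1},
  {"xyz":[0,0,0],"turn":[0,0,1],"gripper":-1},
  {"xyz":[0,0,0],"turn":[0,0,1],"gripper":-1},
  {"xyz":[0,0,0],"turn":[0,0,1],"gripper":-1},
  {"xyz":[0,0,0],"turn":[0,0,1],"gripper":-1},
  {"xyz":[0,0,0],"turn":[0,0,1],"gripper":-1},
  {"xyz":[0,0,0],"turn":[0,0,1],"gripper":-1},
  {"xyz":[0,0,0],"turn":[0,0,1],"gripper":-1},
  {"xyz":[0,0,0],"turn":[0,0,1],"gripper":-1},
  {"xyz":[0,0,0],"turn":[0,0,1],"gripper":-1},
  {"xyz":[0,0,0],"turn":[0,0,1],"gripper":-1},
  {"xyz":[0,0,0],"turn":[0,0,1],"gripper":-1},
  {"xyz":[0,0,0],"turn":[0,0,1],"gripper":-1},
  {"xyz":[0,0,0],"turn":[0,0,1],"gripper":-1},
  {"xyz":[0,0,0],"turn":[0,0,1],"gripper":-1},
  {"xyz":[0,0,0],"turn":[0,0,1],"gripper":-1},
  {"xyz":[0,0,0],"turn":[0,0,1],"gripper":-1},
])

```text
time_s: 4.77
position: [0.6359, 0.1671, 0.2498]
tool_rot: [[-0.421, -0.907, -0.001], [-0.907, 0.421, -0.0], [0.001, 0.001, -1.0]]
ft_force: [0.3, -0.1, 0.1]
grip_width: 0.0003
```

Emit:
step_arm([
  {"xyz":[0,0,0],"turn":[0,0,1],"gripper":-1},
  {"xyz":[0,0,0],"turn":[0,0,1],"gripper":-1},
  {"xyz":[0,0,0],"turn":[0,0,1],"gripper":-1},
  {"xyz":[0,0,0],"turn":[0,0,1],"gripper":-1},
  {"xyz":[0,0,0],"turn":[0,0,1],"gripper":-1},
  {"xyz":[0,0,0],"turn":[0,0,0],"gripper":-1},
  {"xyz":[0,0,0],"turn":[0,0,0],"gripper":-1},
])

```text
time_s: 5.35
position: [0.6359, 0.1672, 0.2499]
tool_rot: [[-0.736, -0.677, -0.001], [-0.677, 0.736, -0.0], [0.001, 0.0, -1.0]]
ft_force: [-0.6, 0.6, 0.3]
grip_width: 0.0001
```

Run:
```python
from h import *
s=env.observe(); print(s['time_s'],s['position'],hd(),np.round(s['q'],1),s['grip_width'],s['ft_force'])
print(togo([*tool(-138),.074]))
shot('wrist','w1')
im,P=pts('w1'); z=P[...,2]
w=(abs(z-.086)<.008).astype('u1'); n,L,S,_=cv2.connectedComponentsWithStats(w)
for i in range(1,n):
    if S[i,4]>60: q=P[L==i]; print(S[i],q.mean(0).round(4),q.min(0).round(3),q.max(0).round(3))
```

```text
5.35 [0.6359239  0.16715966 0.24993895] -137.42894659386397 [  4.4  33.1  55.1  -0.   91.9 141.9] 0.00012323385834919133 [-0.63519341  0.55952961  0.34235878]
[-2.000e-03 -3.000e-03  4.398e+00]
[ 338  177   83   79 5056] [0.558  0.1215 0.0851] [0.52  0.087 0.078] [0.591 0.158 0.089]
[472 191  28  25 530] [0.5005 0.0531 0.0856] [0.489 0.043 0.078] [0.509 0.062 0.089]
[266 221  23  24 426] [0.6124 0.1913 0.0861] [0.602 0.183 0.078] [0.621 0.202 0.089]
```

Emit:
step_arm([
  {"xyz":[0,0,0.6],"turn":[0,0,0],"gripper":-1},
  {"xyz":[0,0,0.8],"turn":[0,0,0],"gripper":-1},
  {"xyz":[0,0,0.8],"turn":[0,0,0],"gripper":-1},
  {"xyz":[0,0,0.8],"turn":[0,0,0],"gripper":-1},
  {"xyz":[0,0,0.7],"turn":[0,0,0],"gripper":-1},
  {"xyz":[0,0,0.4],"turn":[0,0,0],"gripper":-1},
  {"xyz":[0,0,0.3],"turn":[0,0,0],"gripper":-1},
  {"xyz":[0,0,0],"turn":[0,0,0],"gripper":-1},
])

```text
time_s: 6.07
position: [0.6351, 0.167, 0.0718]
tool_rot: [[-0.737, -0.676, -0.004], [-0.676, 0.737, -0.0], [0.003, 0.003, -1.0]]
ft_force: [-0.2, 0.1, 0.8]
grip_width: -0.0
```

Emit:
step_arm([
  {"xyz":[-0.019,0.09,0],"turn":[0,0,-0.5],"gripper":-1},
  {"xyz":[-0.019,0.09,0],"turn":[0,0,-0.5],"gripper":-1},
  {"xyz":[-0.019,0.09,0],"turn":[0,0,-0.5],"gripper":-1},
  {"xyz":[-0.019,0.09,0],"turn":[0,0,-0.5],"gripper":-1},
  {"xyz":[-0.019,0.09,0],"turn":[0,0,-0.5],"gripper":-1},
  {"xyz":[-0.019,0.09,0],"turn":[0,0,-0.5],"gripper":-1},
  {"xyz":[-0.019,0.09,0],"turn":[0,0,-0.5],"gripper":-1},
  {"xyz":[-0.019,0.09,0],"turn":[0,0,-0.5],"gripper":-1},
  {"xyz":[-0.019,0.09,0],"turn":[0,0,-0.5],"gripper":-1},
  {"xyz":[-0.019,0.09,0],"turn":[0,0,-0.5],"gripper":-1},
])

```text
time_s: 6.9
position: [0.6135, 0.1949, 0.0761]
tool_rot: [[-0.414, -0.91, 0.005], [-0.91, 0.414, 0.0], [-0.002, -0.004, -1.0]]
ft_force: [3.3, -0.0, -1.6]
grip_width: -0.0001
```

Run:
```python
from h import *
s=env.observe(); print(s['time_s'],s['position'],hd(),s['ft_force'],tool(hd()))
shot('top','t1')
im,P=pts('t1'); im=im[130:310,150:410]; cv2.imwrite('pics/t1c.png',cv2.resize(im[:,:,::-1],None,fx=3,fy=3))
```

```text
6.9 [0.61349952 0.19490734 0.07611328] -114.48686623368548 [ 3.31317508 -0.03090816 -1.61263989] [0.6114148  0.19570089]
```

View pics/t1c.png

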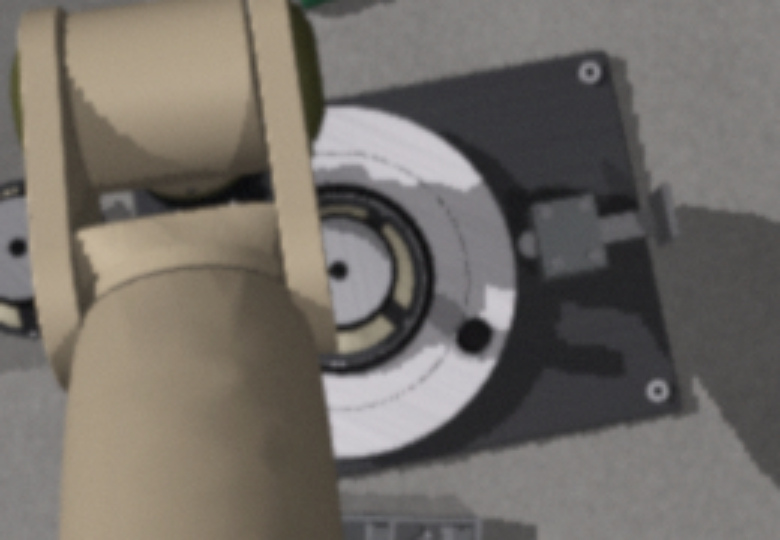

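The crop shows peg_a moved to (472,335) and the driver still central. Contact force is about 3 N, so the push works and I carry on.

Emit:
step_arm([
  {"xyz":[-0.019,0.09,0],"turn":[0,0,-0.5],"gripper":-1},
  {"xyz":[-0.019,0.09,0],"turn":[0,0,-0.5],"gripper":-1},
  {"xyz":[-0.019,0.09,0],"turn":[0,0,-0.5],"gripper":-1},
  {"xyz":[-0.019,0.09,0],"turn":[0,0,-0.5],"gripper":-1},
  {"xyz":[-0.019,0.09,0],"turn":[0,0,-0.5],"gripper":-1},
  {"xyz":[-0.019,0.09,0],"turn":[0,0,-0.5],"gripper":-1},
  {"xyz":[-0.019,0.09,0],"turn":[0,0,-0.5],"gripper":-1},
  {"xyz":[-0.019,0.09,0],"turn":[0,0,-0.5],"gripper":-1},
  {"xyz":[-0.019,0.09,0],"turn":[0,0,-0.5],"gripper":-1},
  {"xyz":[-0.019,0.09,0],"turn":[0,0,-0.5],"gripper":-1},
  {"xyz":[-0.019,0.09,0],"turn":[0,0,-0.5],"gripper":-1},
  {"xyz":[-0.019,0.09,0],"turn":[0,0,-0.5],"gripper":-1},
  {"xyz":[-0.019,0.09,0],"turn":[0,0,-0.5],"gripper":-1},
  {"xyz":[-0.019,0.09,0],"turn":[0,0,-0.5],"gripper":-1},
  {"xyz":[-0.019,0.09,0],"turn":[0,0,-0.5],"gripper":-1},
  {"xyz":[-0.019,0.09,0],"turn":[0,0,-0.5],"gripper":-1},
  {"xyz":[-0.019,0.09,0],"turn":[0,0,-0.5],"gripper":-1},
  {"xyz":[-0.019,0.09,0],"turn":[0,0,-0.5],"gripper":-1},
  {"xyz":[-0.019,0.09,0],"turn":[0,0,-0.5],"gripper":-1},
  {"xyz":[-0.019,0.09,0],"turn":[0,0,-0.5],"gripper":-1},
])

```text
time_s: 8.62
position: [0.5441, 0.2137, 0.076]
tool_rot: [[0.363, -0.932, 0.004], [-0.932, -0.363, 0.002], [0.0, -0.005, -1.0]]
ft_force: [3.3, 4.0, -0.8]
grip_width: 0.0
```

Run:
```python
from h import *
s=env.observe(); print(s['time_s'],s['position'],hd(),s['ft_force'],tool(hd()))
print(togo([*tool(hd()),.074]))
```

```text
8.6167 [0.54405934 0.21374678 0.07599913] -68.71137505505207 [ 3.26812608  3.99940254 -0.82609196] [0.54189107 0.21398309]
[-0.025  0.049  0.05 ]
```

Emit:
step_arm([
  {"xyz":[-0.019,0.09,0],"turn":[0,0,-0.5],"gripper":-1},
  {"xyz":[-0.019,0.09,0],"turn":[0,0,-0.5],"gripper":-1},
  {"xyz":[-0.019,0.09,0],"turn":[0,0,-0.5],"gripper":-1},
  {"xyz":[-0.019,0.09,0],"turn":[0,0,-0.5],"gripper":-1},
  {"xyz":[-0.019,0.09,0],"turn":[0,0,-0.5],"gripper":-1},
  {"xyz":[-0.019,0.09,0],"turn":[0,0,-0.5],"gripper":-1},
  {"xyz":[-0.019,0.09,0],"turn":[0,0,-0.5],"gripper":-1},
  {"xyz":[-0.019,0.09,0],"turn":[0,0,-0.5],"gripper":-1},
  {"xyz":[-0.019,0.09,0],"turn":[0,0,-0.5],"gripper":-1},
  {"xyz":[-0.019,0.09,0],"turn":[0,0,-0.5],"gripper":-1},
  {"xyz":[-0.019,0.09,0],"turn":[0,0,-0.5],"gripper":-1},
  {"xyz":[-0.019,0.09,0],"turn":[0,0,-0.5],"gripper":-1},
  {"xyz":[-0.019,0.09,0],"turn":[0,0,-0.5],"gripper":-1},
  {"xyz":[-0.019,0.09,0],"turn":[0,0,-0.5],"gripper":-1},
  {"xyz":[-0.019,0.09,0],"turn":[0,0,-0.5],"gripper":-1},
  {"xyz":[-0.019,0.09,0],"turn":[0,0,-0.5],"gripper":-1},
  {"xyz":[-0.019,0.09,0],"turn":[0,0,-0.5],"gripper":-1},
  {"xyz":[-0.019,0.09,0],"turn":[0,0,-0.5],"gripper":-1},
  {"xyz":[-0.019,0.09,0],"turn":[0,0,-0.5],"gripper":-1},
  {"xyz":[-0.019,0.09,0],"turn":[0,0,-0.5],"gripper":-1},
])

```text
time_s: 10.28
position: [0.4821, 0.1767, 0.0757]
tool_rot: [[0.921, -0.389, 0.003], [-0.389, -0.921, 0.001], [0.002, -0.002, -1.0]]
ft_force: [-0.1, 3.7, 0.9]
grip_width: 0.0003
```

Emit:
step_arm([
  {"xyz":[-0.019,0.09,0],"turn":[0,0,-0.5],"gripper":-1},
  {"xyz":[-0.019,0.09,0],"turn":[0,0,-0.5],"gripper":-1},
  {"xyz":[-0.019,0.09,0],"turn":[0,0,-0.5],"gripper":-1},
  {"xyz":[-0.019,0.09,0],"turn":[0,0,-0.5],"gripper":-1},
  {"xyz":[-0.019,0.09,0],"turn":[0,0,-0.5],"gripper":-1},
  {"xyz":[-0.019,0.09,0],"turn":[0,0,-0.5],"gripper":-1},
  {"xyz":[-0.019,0.09,0],"turn":[0,0,-0.5],"gripper":-1},
  {"xyz":[-0.019,0.09,0],"turn":[0,0,-0.5],"gripper":-1},
  {"xyz":[-0.019,0.09,0],"turn":[0,0,-0.5],"gripper":-1},
  {"xyz":[-0.019,0.09,0],"turn":[0,0,-0.5],"gripper":-1},
  {"xyz":[-0.009,0.045,0],"turn":[0,0,-0.25],"gripper":-1},
  {"xyz":[0,0,0],"turn":[0,0,0],"gripper":-1},
  {"xyz":[0,0,0],"turn":[0,0,0],"gripper":-1},
])

```text
time_s: 11.37
position: [0.4664, 0.141, 0.0749]
tool_rot: [[1.0, 0.018, 0.001], [0.018, -1.0, -0.0], [0.001, 0.0, -1.0]]
ft_force: [-0.0, 0.3, -0.2]
grip_width: 0.0001
```

```bash
cat >> h.py <<'E'
def pegs(f):
    im,P=pts(f); z=P[...,2]; rr=np.hypot(P[...,0]-.556,P[...,1]-.122)
    w=((abs(z-.086)<.006)&(rr>.075)&(rr<.105)).astype('u1'); n,L,S,_=cv2.connectedComponentsWithStats(w)
    for i in range(1,n):
        if S[i,4]>30: q=P[L==i].mean(0); print(f,S[i],q.round(4),'ang',np.degrees(np.arctan2(q[1]-.122,q[0]-.556)).round(1))
E
python3 - <<'E'
from h import *
s=env.observe(); print(s['time_s'],s['position'],hd(),s['ft_force'],tool(hd()))
shot('top','t2');shot('scene','s2');shot('wrist','w2')
for f in('t2','s2','w2'): pegs(f)
a=cv2.imread('pics/s2.png')[140:290,180:380];b=cv2.imread('pics/w2.png')
cv2.imwrite('pics/c2.png',np.hstack([cv2.resize(a,(400,300)),cv2.resize(b,(400,300))]))
E
```

```text
11.3667 [0.46641198 0.14101729 0.07487214] 1.0248081209440834 [-0.02490464  0.30663362 -0.21695119] [0.4646388  0.14188696]
t2 [255 166  11  11  95] [0.6424 0.1232 0.0875] ang 0.8
s2 [287 222  10  11  81] [0.6464 0.1242 0.0864] ang 1.4
w2 [ 242  293   71   33 1104] [0.467  0.1517 0.0859] ang 161.6
w2 [270 325  10  30 117] [0.4665 0.1419 0.0916] ang 167.4
w2 [268 354  14  41 375] [0.4668 0.1208 0.0874] ang -179.2
```

View pics/c2.png

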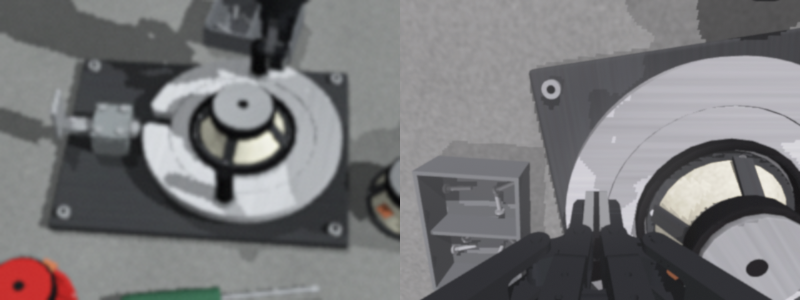

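Disc sits at about 1.1° (peg_a). The bolt direction puts it at 9.3°, so about 8.2° more is needed. The scene crop shows the slot at (165,115), just short of the bolt line.

Emit:
step_arm([
  {"xyz":[-0.017,0.081,0],"turn":[0,0,-0.45],"gripper":-1},
  {"xyz":[-0.017,0.081,0],"turn":[0,0,-0.45],"gripper":-1},
  {"xyz":[-0.017,0.081,0],"turn":[0,0,-0.45],"gripper":-1},
  {"xyz":[-0.017,0.081,0],"turn":[0,0,-0.45],"gripper":-1},
  {"xyz":[0,0,0],"turn":[0,0,0],"gripper":-1},
  {"xyz":[0,0,0],"turn":[0,0,0],"gripper":-1},
  {"xyz":[0,0,0],"turn":[0,0,0],"gripper":-1},
])

```text
time_s: 12.1
position: [0.4642, 0.1281, 0.0743]
tool_rot: [[0.987, 0.161, 0.0], [0.161, -0.987, -0.0], [0.0, 0.0, -1.0]]
ft_force: [0.1, 0.2, 0.0]
grip_width: -0.0001
```

Run:
```python
from h import *
s=env.observe(); print(s['time_s'],s['position'],hd(),s['ft_force'])
shot('top','t3');shot('scene','s3')
for f in('t3','s3'): pegs(f)
a=cv2.imread('pics/s3.png')[160:260,190:330];b=cv2.imread('pics/t3.png')[150:275,240:415]
cv2.imwrite('pics/c3.png',np.hstack([cv2.resize(a,(400,290)),cv2.resize(b,(400,290))]))
```

```text
12.1 [0.46421277 0.1280544  0.07430404] 9.270353413926891 [0.0659065  0.22568091 0.00668516]
t3 [248 167  11  11  96] [0.6414 0.1365 0.0874] ang 9.6
s3 [299 158   8   9  51] [0.4678 0.1066 0.0862] ang -170.1
s3 [294 223  10  10  77] [0.6454 0.1376 0.0865] ang 9.9
```

View pics/c3.png

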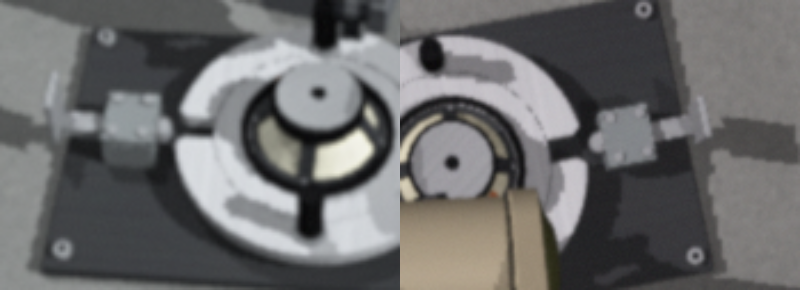

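The slot now lines up with the bolt in both views (scene crop (205,128), top crop (570,148)). Next I back off, lift and go behind the tab.

Emit:
step_arm([
  {"xyz":[0,-0.15,0],"turn":[0,0,0],"gripper":-1},
  {"xyz":[0,-0.15,0],"turn":[0,0,0],"gripper":-1},
  {"xyz":[0,0,-0.6],"turn":[0,0,0],"gripper":-1},
  {"xyz":[0,0,-0.9],"turn":[0,0,0],"gripper":-1},
  {"xyz":[0,0,-0.9],"turn":[0,0,0],"gripper":-1},
  {"xyz":[0,0,-0.6],"turn":[0,0,0],"gripper":-1},
  {"xyz":[0.225,0.695,0],"turn":[0,0,0],"gripper":-1},
  {"xyz":[0.225,0.695,0],"turn":[0,0,0],"gripper":-1},
  {"xyz":[0.225,0.695,0],"turn":[0,0,0],"gripper":-1},
  {"xyz":[0.225,0.695,0],"turn":[0,0,0],"gripper":-1},
  {"xyz":[0.225,0.695,0],"turn":[0,0,0],"gripper":-1},
  {"xyz":[0.225,0.695,0],"turn":[0,0,0],"gripper":-1},
  {"xyz":[0.225,0.695,0],"turn":[0,0,0],"gripper":-1},
  {"xyz":[0.225,0.695,0],"turn":[0,0,0],"gripper":-1},
  {"xyz":[0.225,0.695,0],"turn":[0,0,0],"gripper":-1},
  {"xyz":[0.225,0.695,0],"turn":[0,0,0],"gripper":-1},
  {"xyz":[0,0,0],"turn":[0,0,0],"gripper":-1},
  {"xyz":[0,0,0],"turn":[0,0,0],"gripper":-1},
])

```text
time_s: 13.7
position: [0.5963, -0.1202, 0.1936]
tool_rot: [[0.987, 0.161, -0.001], [0.161, -0.987, 0.0], [-0.001, -0.001, -1.0]]
ft_force: [-0.9, 1.1, -0.1]
grip_width: 0.0002
```

Run:
```python
from h import *
s=env.observe(); print(s['time_s'],s['position'],hd(),s['ft_force'])
shot('scene','s4'); shot('wrist','w4'); pegs('s4')
for f in('s4','w4'):
    im,P=pts(f); d=P[...,:2]-[.556,.122]; r=d@u(-80.7); l=d@u(9.3); z=P[...,2]
    m=(r>.185)&(r<.235)&(abs(l)<.035)&(z>.055)&(z<.082)
    print(f,m.sum(),'r',np.percentile(r[m],[5,50,95]).round(4),'l',np.percentile(l[m],[3,50,97]).round(4),'z',z[m].max()) if m.any() else 0
print(togo([*(np.array([.556,.122])+.245*u(-80.7)),.061]))
```

```text
13.7 [ 0.59629284 -0.12019756  0.19363342] 9.252350612385815 [-0.88135171  1.14015322 -0.05715726]
s4 [299 158   9   9  61] [0.4679 0.108  0.0861] ang -171.0
s4 [294 223  10  10  73] [0.6449 0.1376 0.0867] ang 9.9
s4 72 r [0.2008 0.2021 0.2065] l [-0.0157  0.0034  0.0153] z 0.07796778725037601
w4 587 r [0.2013 0.2028 0.2065] l [-0.0169 -0.001   0.0146] z 0.07627041229916634
[-0.007  0.029  3.329]
```

Emit:
step_arm([
  {"xyz":[0,0,0.6],"turn":[0,0,0],"gripper":-1},
  {"xyz":[0,0,0.8],"turn":[0,0,0],"gripper":-1},
  {"xyz":[0,0,0.8],"turn":[0,0,0],"gripper":-1},
  {"xyz":[0,0,0.7],"turn":[0,0,0],"gripper":-1},
  {"xyz":[0,0,0.4],"turn":[0,0,0],"gripper":-1},
  {"xyz":[0,0,0],"turn":[0,0,0],"gripper":-1},
  {"xyz":[0,-0.15,0],"turn":[0,0,0],"gripper":-1},
  {"xyz":[0,-0.15,0],"turn":[0,0,0],"gripper":-1},
  {"xyz":[0,-0.15,0],"turn":[0,0,0],"gripper":-1},
  {"xyz":[0,-0.1,0],"turn":[0,0,0],"gripper":-1},
  {"xyz":[0,-0.1,0],"turn":[0,0,0],"gripper":-1},
  {"xyz":[0,-0.1,0],"turn":[0,0,0],"gripper":-1},
  {"xyz":[0,-0.1,0],"turn":[0,0,0],"gripper":-1},
  {"xyz":[0,-0.1,0],"turn":[0,0,0],"gripper":-1},
  {"xyz":[0,-0.1,0],"turn":[0,0,0],"gripper":-1},
  {"xyz":[0,0,0],"turn":[0,0,0],"gripper":-1},
])

```text
time_s: 15.13
position: [0.5892, -0.0776, 0.0623]
tool_rot: [[0.987, 0.163, -0.0], [0.163, -0.987, 0.0], [-0.0, -0.0, -1.0]]
ft_force: [0.5, -0.9, 0.3]
grip_width: -0.0004
```

Emit:
step_arm([
  {"xyz":[0,-0.08,0],"turn":[0,0,0],"gripper":-1},
  {"xyz":[0,-0.08,0],"turn":[0,0,0],"gripper":-1},
  {"xyz":[0,-0.05,0],"turn":[0,0,0],"gripper":-1},
  {"xyz":[0,0,0],"turn":[0,0,0],"gripper":-1},
])

```text
time_s: 15.47
position: [0.5877, -0.0696, 0.0622]
tool_rot: [[0.987, 0.163, -0.001], [0.163, -0.987, 0.0], [-0.0, -0.001, -1.0]]
ft_force: [-0.4, -0.5, 0.6]
grip_width: -0.0
```

```bash
cat >> h.py <<'E'
def rt(): 
    s=env.observe(); print(s['time_s'],s['position'],'r',(np.array(s['position'])[:2]-[.556,.122])@u(-80.7),s['ft_force'])
def tab(f):
    im,P=pts(f); d=P[...,:2]-[.556,.122]; r=d@u(-80.7); l=d@u(9.3); z=P[...,2]
    m=(r>.155)&(r<.235)&(abs(l)<.035)&(z>.055)&(z<.076); print(f,m.sum(),np.percentile(r[m],[5,25,50,75,95]).round(4))
E
python3 - <<'E'
from h import *
rt()
E
```

```text
15.4667 [ 0.58771971 -0.06956751  0.06218739] r 0.1941755171106712 [-0.39600779 -0.52043649  0.64000471]
```

Emit:
step_arm([
  {"xyz":[0,-0.05,0],"turn":[0,0,0],"gripper":-1},
  {"xyz":[0,-0.05,0],"turn":[0,0,0],"gripper":-1},
  {"xyz":[0,0,0],"turn":[0,0,0],"gripper":-1},
  {"xyz":[0,0,0],"turn":[0,0,0],"gripper":-1},
])

```text
time_s: 15.8
position: [0.5871, -0.0658, 0.0622]
tool_rot: [[0.987, 0.162, -0.001], [0.162, -0.987, 0.001], [-0.0, -0.001, -1.0]]
ft_force: [0.2, -0.3, 0.2]
grip_width: 0.0002
```

Emit:
step_arm([
  {"xyz":[0,-0.04,0],"turn":[0,0,0],"gripper":-1},
  {"xyz":[0,0,0],"turn":[0,0,0],"gripper":-1},
  {"xyz":[0,0,0],"turn":[0,0,0],"gripper":-1},
])

```text
time_s: 16.05
position: [0.5869, -0.0645, 0.0622]
tool_rot: [[0.987, 0.162, -0.0], [0.162, -0.987, 0.0], [-0.0, -0.0, -1.0]]
ft_force: [-0.4, -0.5, -0.6]
grip_width: -0.0002
```

Run:
```python
from h import *
rt()
shot('scene','s5');shot('top','t5')
a=cv2.imread('pics/s5.png')[160:260,190:330];b=cv2.imread('pics/t5.png')[150:275,240:415]
cv2.imwrite('pics/c5.png',np.hstack([cv2.resize(a,(400,290)),cv2.resize(b,(400,290))]))
```

```text
16.05 [ 0.58688006 -0.06446776  0.06219698] r 0.18900711048251204 [-0.39326232 -0.52781466 -0.60375231]
```

View pics/c5.png

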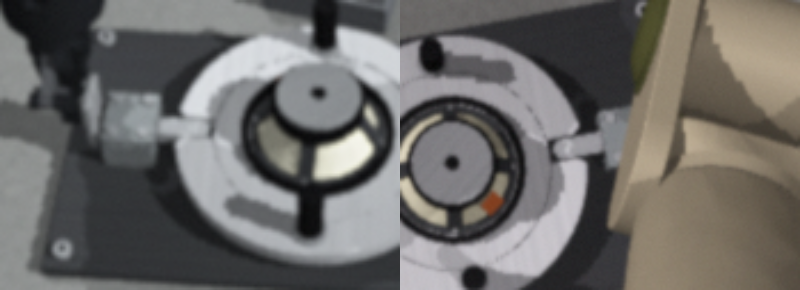

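The nose is in the slot (scene crop (200,127), top crop (560,147)) and the tab is nearly at the guide. I push on in small steps until the stop shows in the force.

Emit:
step_arm([
  {"xyz":[0,-0.04,0],"turn":[0,0,0],"gripper":-1},
  {"xyz":[0,0,0],"turn":[0,0,0],"gripper":-1},
])

```text
time_s: 16.32
position: [0.5868, -0.0637, 0.0623]
tool_rot: [[0.987, 0.162, 0.0], [0.162, -0.987, -0.002], [-0.0, 0.002, -1.0]]
ft_force: [0.3, -5.6, -1.1]
grip_width: -0.0006
```

Emit:
step_arm([
  {"xyz":[0,-0.03,0],"turn":[0,0,0],"gripper":-1},
  {"xyz":[0,0,0],"turn":[0,0,0],"gripper":-1},
])

```text
time_s: 16.48
position: [0.5868, -0.0636, 0.0624]
tool_rot: [[0.987, 0.162, 0.001], [0.162, -0.987, -0.003], [0.0, 0.003, -1.0]]
ft_force: [-0.3, -11.1, -2.3]
grip_width: 0.0001
```

Emit:
step_arm([
  {"xyz":[0,-0.025,0],"turn":[0,0,0],"gripper":-1},
  {"xyz":[0,0,0],"turn":[0,0,0],"gripper":-1},
])

```text
time_s: 16.65
position: [0.5868, -0.0636, 0.0624]
tool_rot: [[0.987, 0.162, 0.001], [0.162, -0.987, -0.005], [0.0, 0.005, -1.0]]
ft_force: [-1.1, -15.4, -3.2]
grip_width: 0.0001
```

The bolt is at its stop: TCP r is about 0.188, so the face is at 0.177, as expected for home. I retreat.

Emit:
step_arm([
  {"xyz":[0,0.2,0],"turn":[0,0,0],"gripper":-1},
  {"xyz":[0,0.5,0],"turn":[0,0,0],"gripper":-1},
  {"xyz":[0,0.5,0],"turn":[0,0,0],"gripper":-1},
  {"xyz":[0,0.3,0],"turn":[0,0,0],"gripper":-1},
  {"xyz":[0,0,-0.6],"turn":[0,0,0],"gripper":-1},
  {"xyz":[0,0,-0.9],"turn":[0,0,0],"gripper":-1},
  {"xyz":[0,0.5,-0.9],"turn":[0,0,0],"gripper":-1},
  {"xyz":[0,0.8,-0.9],"turn":[0,0,0],"gripper":-1},
  {"xyz":[0,0.8,-0.6],"turn":[0,0,0],"gripper":-1},
  {"xyz":[0,0,0],"turn":[0,0,0],"gripper":-1},
  {"xyz":[0,0,0],"turn":[0,0,0],"gripper":-1},
])

```text
time_s: 17.57
position: [0.6092, -0.1998, 0.2142]
tool_rot: [[0.987, 0.16, 0.002], [0.16, -0.987, -0.0], [0.002, 0.001, -1.0]]
ft_force: [0.2, 0.4, -1.3]
grip_width: 0.0001
```

Run:
```python
from h import *
rt()
shot('scene','s6');shot('top','t6'); 
for f in('s6','t6','s4'):
    pegs(f); tab(f)
for f in('s0','t0','s6','t6'):
    f={'s0':'scene0','t0':'top0'}.get(f,f); P=pts(f)[1]; z=P[...,2]; m=(abs(z-.086)<.006)&(np.hypot(P[...,0]-.556,P[...,1]-.122)<.05); print(f,'magnet',P[m].mean(0).round(4))
a=cv2.imread('pics/s6.png')[160:260,190:330];b=cv2.imread('pics/t6.png')[150:275,240:415]
cv2.imwrite('pics/c6.png',np.hstack([cv2.resize(a,(400,290)),cv2.resize(b,(400,290))]))
```

```text
17.5667 [ 0.60922075 -0.19981803  0.21422373] r 0.32618864324833596 [ 0.15022692  0.3741179  -1.27231745]
s6 [299 158   9   9  59] [0.4677 0.1079 0.0863] ang -170.9
s6 [294 223  10  10  74] [0.6453 0.1376 0.0864] ang 9.9
s6 65 [0.17   0.1704 0.1713 0.174  0.1756]
t6 [248 167  11  11  96] [0.6413 0.1365 0.0873] ang 9.7
t6 [267 265  11  11  96] [0.4645 0.1071 0.0879] ang -170.8
t6 72 [0.1703 0.1707 0.1712 0.174  0.176 ]
s4 [299 158   9   9  61] [0.4679 0.108  0.0861] ang -171.0
s4 [294 223  10  10  73] [0.6449 0.1376 0.0867] ang 9.9
s4 69 [0.2008 0.2014 0.2021 0.2044 0.2065]
scene0 magnet [0.5583 0.1233 0.0857]
top0 magnet [0.5528 0.1219 0.0864]
s6 magnet [0.5581 0.123  0.0858]
t6 magnet [0.5528 0.1218 0.0864]
```

View pics/c6.png

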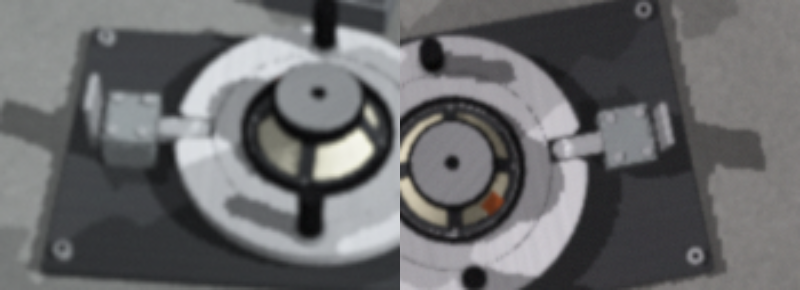

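The bolt is home in the slot (top crop (560,147)), the tab stands against the guide, the driver has not moved and the arm is clear. I hand it in.

```bash
python3 -c "
from h import *
print(order.close_job())"
```

```text
the job is handed in; nothing more can be done
None
```

The turntable is locked and the job is handed in at about 17.7 s of the 51 s allowed; no verdict was reported.

I pushed the disc about 139° anticlockwise by peg_b with the shut fingertips, reading 3–5 N at the wrist. Then I pushed the bolt's tab until it met its stop, at about 15 N, and moved the arm clear.

**Last checks:**
- **Bolt:** the tab's outer face is about 176 mm from the axis; 177 mm is fully home. The pictures show the nose in the slot.
- **Disc:** the pegs stand at 9.1° to 9.9°, against 9.3° for the bolt's line, an error of about 1 mm at the slot.
- **Driver:** its middle is within 0.4 mm of where it started, and it was not raised.
- **Loose items:** the arm did not go near the spare driver, screwdriver or tray, but I did not measure their places again at the end.

**Disagreement:** the top and scene cameras differ by 3–4 mm in x, which the slot's flared mouth tolerates.

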